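Set out the two tins on the folding counter display

ROBOT

A 6-joint arm with a two-finger parallel gripper is mounted at the origin on the work surface. World frame = base frame: x ahead of the robot, y to its left, z up, the work surface at z = 0. Lengths are in m, angles in rad, forces in N, time in s.
With the tool pointing down it reaches from about 0.325 to 0.9 m from the base axis. Payload 6.1 kg.
Tool frame: the origin (TCP) lies midway between the tips of the shut fingers; the grasp point (between the pads) lies 19 mm behind it; z points along the fingers, y is the line along which they close (so a half turn about z gives the same grasp; the last joint's range is limited). The gripper opens to 87 mm and grips with 3 to 60 N. Pads are 19 mm wide; open, the fingers measure 117 mm over their backs; the gripper's body (75 mm by 190 mm) begins 51 mm behind the grasp point.
Start: joints at [0.992, 0.22, 1.526, -0, 1.395, -0.126], TCP at [0.273, 0.562, 0.223] pointing down, gripper open.
Joint ranges: [-2.98, 2.98], [-0.91, 2.08], [0.09, 2.57], [-1.24, 4.39], [0.2, 2.65], [-2.68, 2.68]. Speed limits (rad/s): [2.57, 2.57, 3.01, 3.14, 3.14, 3.14].

INTERFACE

Orientations are given as [roll, pitch, yaw] about the fixed x, y, z axes, in that order (R = Rz(yaw) Ry(pitch) Rx(roll)).
In Python, from station import r gives the robot as it stands.
- The arm moves only by the tool arm_command, never from a script. Its argument "moves" is a list of rows, each a list of 7 numbers: the shift along the world's x, y, z in mm, then the turn, a rotation vector about the world's x, y, z in degrees, then the finger opening in mm, from 0 to 87. A call has 1 to 5 rows; each row shifts and turns the commanded pose from where the row before left it; what a row does not reach is not made up. A row lasts 1/12 s, in which the tool goes at most 41.7 mm and 7.16 degrees, less where a joint would pass 70% of its speed; a pose out of reach is approached as far as the arm can. A call is refused whole if a number of a shift passes 41.7 or a number of a turn 7.16, either way. A call with a gripper value outside its range is refused whole. The fingers move at their own pace and stop on an object; "grip_force" is the grip in N (left out, the last holds). Time passes only in rows, so rows that do not move let the fingers close. It gives the time, the measured TCP pose, the force, the opening and the grip force at its end, in the units of the state.
- r.get_state(): the state, without advancing time (a new reading comes with each control period).
- r.grab_frame(name): name is "scene" or "top" or "wrist"; returns the picture (384x512x3 uint8, blue, green, red); there is no depth.
- r.get_calibration(name): a dict with "intrinsics" (3x3 intrinsics, pixels), "T" (4x4, takes a point from camera to world coordinates). Camera axes: x right, y down, z forward; pixel columns grow to the right and rows downward; lengths in m; the calibration is good to about 2 mm. A picture is of the moment at which its call begins: read the wrist's pose just before it. get_calibration takes no time and is no camera call; for the wrist camera it gives the pose at the moment of the call.
- r.close_job(): hands the job in; it is judged then, once.
The state is a dict: "time": time; "joint_positions": joint angles; "joint_velocities": joint speeds; "effort": joint torques, N m; "tcp_pos": TCP position; "tool_rot": TCP orientation; "wrist_force": force on the tool from outside, world axes, zero at the start; "moment": the same for the moment, N m; "grip_width": finger opening in m; "grasp_force": force on a finger pad.
Only numpy, scipy, OpenCV 4.12 (cv2) and the standard library are available. Lean on these libraries where they do the work, as an engineer would, in place of code of your own. Each camera call takes 0.05 s, during which the arm holds its last target. There are 200 camera calls.

TASK

Get the toy-shop counter display ready: snap its folded header board up to its fully open position, and roll both round tins on their turntables until each paper label faces squarely out over the front of the base (the side opposite the board). The tins stay standing on their turntables, and the wooden soldier and the other things around must not be knocked over or pushed away.

Things in the scene. Friction and masses are not known exactly. Their poses are not given: they have to be found in the camera images.
- base: fixed wooden slab 165 (x) x 250 (y) x 20 mm on the table, turned by up to 0.5 rad; origin at the underside midway between the turntable axes; slab spans x -80 to +85 mm. +x points out of the FRONT (edge with a dark nosing strip 6 mm wide, 6 mm high; the side away from the robot); the -x side, nearer the robot, carries the hinged header board; z up
- plate_l_axis (a point): centre of the left turntable's upper face (base x 0, y +62 mm), 30 mm above the table. A wooden disc 106 mm across with a rim 4 mm high round the tin's foot; spins endlessly either way about the vertical on a light bearing (friction 0.012 Nm), carries its tin with it, stays where it is left
- plate_r_axis (a point): the same for the right turntable (base x 0, y -62 mm)
- tin_tall: loose closed metal tin, 96 mm across, 110 mm tall, 0.4-0.8 kg, flat lid, standing in either turntable: origin at its underside's centre, 30 mm above the table, lid at 140 mm. z up; +x points out through the middle of its one cream paper label (64 degrees of the side; a 20 mm wide seal strip folds onto the lid). A fingertip pressing near the lid edge (about 10 N) and led round the axis turns it, slipping a little
- tin_tall_label (a point): middle of the tall tin's label, on its side at half height, 48 mm from the tin's axis
- tin_short: the other tin, same diameter, label and axes, 85 mm tall, 0.3-0.6 kg, on the other turntable (lid 115 mm above the table)
- tin_short_label (a point): middle of the short tin's label, on its side at half height, 48 mm from the tin's axis
- board (a joint): header board's angle about its hinge, rad: 0 = folded, level, reaching from the hinge towards the robot; 1.45 = fully open, nearly upright, at a stop. An over-centre spring holds both states: lifting takes about 4 N at the bar; past about 0.9 rad it pulls the board on to the open stop by itself
- board_hinge (a point): middle of the board's hinge axis, 66 mm behind the base's origin, 36 mm above the table; the axis runs along the base's y
- board_bar (a point): middle of the round steel bar along the board's free edge: 10 mm diameter, 176 mm clear length parallel to the hinge, 145 mm from the hinge axis, 36 mm above the table when folded. Between bar and the 8 mm thick panel (196 mm wide, 15 to 105 mm from the hinge) is a 35 mm gap, closed at its ends by 8 mm side arms
- soldier: loose toy soldier of turned wood, 210 mm tall, 29 mm thick, foot 36 mm across, standing on the base at its front between the tins; origin at its underside's centre
- brush_pot: loose clay pot 68 mm across, 95 mm high, with brushes standing in it up to 212 mm, beside the base (either side); origin at its underside's centre
- jar: loose closed glass jar 66 mm across, 95 mm high, beside the base on the other side from the pot; origin at its underside's centre
- engine: loose wooden toy engine 100 x 52 mm, 83 mm high, beside the folded board; origin at its underside's centre
- spool: loose wooden spool 56 mm across, 52 mm high, beside the folded board; origin at its underside's centre
- block: loose upright wooden block 22 x 22 x 34 mm high, standing on the left front corner of the base; origin at its underside's centre
Things that resemble listed ones, but are neither listed nor needed, are in the scene too. Leave any green or red look-alike of the tin_tall alone.

How it is judged:
At the end, for the whole second after the job is handed in: The header board is fully open (joint above 1.35 rad); both tins stand upright (within 0.06 rad), seated and at rest in their turntables (within 8 mm of a turntable's axis), each label facing out over the front of the base within 0.21 rad (12 degrees) (value of joint board above 1.35 rad and angle between the x axis of each of tin_tall, tin_short and the x axis of base, either way round below 0.21 rad and x of each of tin_tall_label, tin_short_label in the frame of base above 0.03 m and angle between each of tin_tall, tin_short's own z axis and vertical below 0.06 rad and height (world z) of each of tin_tall, tin_short below 0.036 m and (horizontal distance between tin_tall and plate_l_axis below 0.008 m or horizontal distance between tin_tall and plate_r_axis below 0.008 m) and linear speed of each of tin_tall, tin_short below 0.02 m/s and angular speed of each of tin_tall, tin_short below 0.1 rad/s and (horizontal distance between tin_short and plate_l_axis below 0.008 m or horizontal distance between tin_short and plate_r_axis below 0.008 m)); the robot touches nothing.
It fails at once if the soldier is knocked over or pushed more than 30 mm (distance of soldier from where it was at the start of the episode above 0.03 m or angle between soldier's own z axis and vertical above 0.4 rad).
It fails at once if the brush pot or jar is knocked over or pushed more than 30 mm (distance of any of brush_pot, jar from where it was at the start of the episode above 0.03 m or angle between any of brush_pot, jar's own z axis and vertical above 0.4 rad).
It fails at once if the toy engine, spool or block is knocked over or pushed more than 30 mm (distance of any of engine, spool, block from where it was at the start of the episode above 0.03 m or angle between any of engine, spool, block's own z axis and vertical above 0.4 rad).
It fails at once if a tin is tipped by more than 0.3 rad (angle between any of tin_tall, tin_short's own z axis and vertical above 0.3 rad).
It also fails if it takes over 58 s, if anything falls off the work surface, if the arm or the gripper's body presses on something with over 40 N, if the wrist force passes 120 N, or if a joint passes its speed limit or range.

## Working session

There is one attempt and no reset: what is moved stays moved. The work goes in short steps, Python scripts to look and compute and a tool call to move; the robot and the scene stay as the last step left them, time stands still between calls to the robot, and variables do not carry over. Pictures are saved under pics/ and viewed, at most 10 in all, crops included, and the job is handed in when it is done.

Besides the shell and the picture viewer there is one more tool, called after "Emit:" in YAML: its name, and indented under it one key for each argument. arm_command: Moves the arm, as the interface text tells. Its arguments: {"type":"object","properties":{"moves":{"type":"array"},"grip_force":{"type":"number"}},"required":["moves"]}

```bash
ls; mkdir -p pics; python3 - <<'E'
from station import r
import cv2,numpy as np
for n in("top","scene"):
    f=r.grab_frame(n);cv2.imwrite(f"pics/{n}0.png",cv2.resize(f,(800,600),interpolation=cv2.INTER_CUBIC));cv2.imwrite(f"pics/{n}0raw.png",f)
    c=r.get_calibration(n);print(n,np.round(c["intrinsics"],1).tolist(),np.round(c["T"],4).tolist())
s=r.get_state();print(s["time"],s["tcp_pos"],s["tool_rot"])
E
```

```text
pics
top [[483.2, 0.0, 264.9], [0.0, 483.2, 186.9], [0.0, 0.0, 1.0]] [[-0.006, -0.9784, 0.2065, 0.3956], [-1.0, 0.0056, -0.0025, 0.0105], [0.0013, -0.2065, -0.9784, 1.0608], [0.0, 0.0, 0.0, 1.0]]
scene [[370.6, 0.0, 255.9], [0.0, 370.6, 191.3], [0.0, 0.0, 1.0]] [[0.1372, 0.5595, -0.8174, 1.3775], [0.9905, -0.0793, 0.1119, -0.1273], [-0.0022, -0.825, -0.5651, 0.6404], [0.0, 0.0, 0.0, 1.0]]
0.1 [0.27312795 0.56151853 0.22152536] [-3.13980791e+00 -2.11970527e-04  2.68874347e+00]
```

View pics/top0.png

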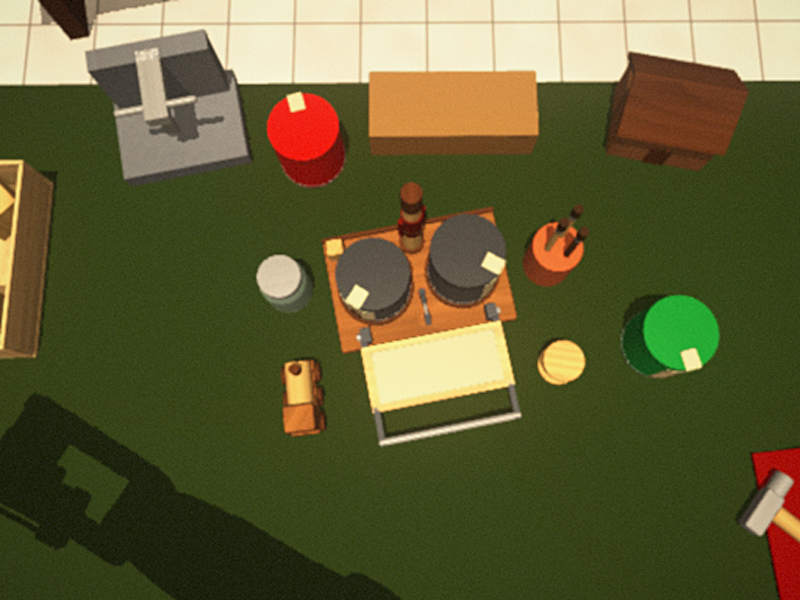

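View pics/scene0.png

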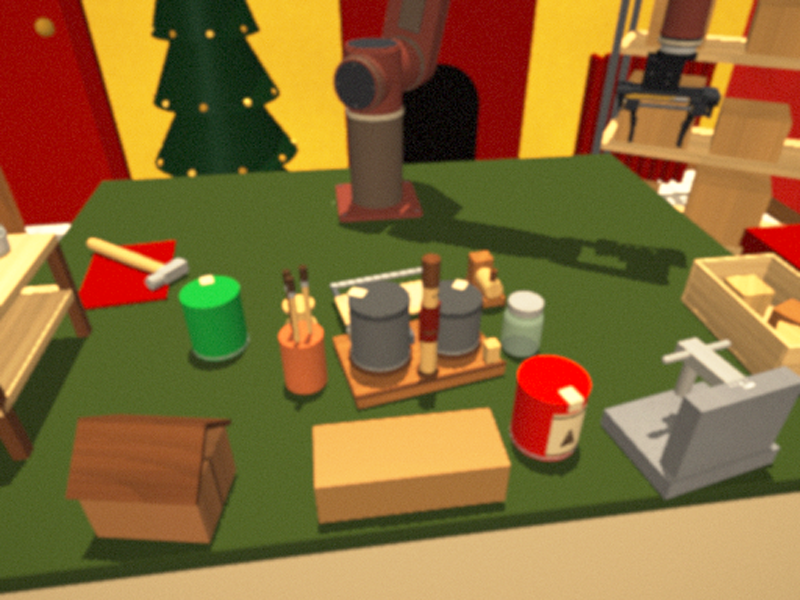

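Top view (800x600 px): short tin lid is at (374,278) with its seal at (357,297). Tall lid is at (467,252) with its seal at (493,264). The bar runs (380,441)–(520,415), the soldier's foot is near (411,248), and the scene view confirms this layout.

```bash
cat > h.py <<'E'
import numpy as np,cv2
from station import r
def back(cal,u,v,z):
    K=np.array(cal["intrinsics"]);T=np.array(cal["T"])
    d=T[:3,:3]@np.linalg.solve(K,[u,v,1.]);o=T[:3,3];return o+d*(z-o[2])/d[2]
def proj(cal,p):
    K=np.array(cal["intrinsics"]);T=np.array(cal["T"])
    q=K@(T[:3,:3].T@(np.array(p)-T[:3,3]));return q[:2]/q[2]
E
python3 - <<'E'
from h import *
c=r.get_calibration("top");s=512/800
P=lambda u,v,z:back(c,u*s,v*s,z)
pts=dict(short=(374,278,.115),sseal=(357,297,.115),tall=(467,252,.14),tseal=(493,264,.14),bar1=(380,441,.036),bar2=(520,415,.036),
fl=(324,241,.02),fr=(492,210,.02),br=(515,318,.02),bl=(343,350,.02),soltop=(411,190,.21),solfoot=(411,248,.02),jar=(278,274,.095),pot=(556,245,.095),spool=(561,360,.052),eng1=(301,362,.08),eng2=(303,425,.05),brush1=(576,212,.212),brush2=(556,222,.2),block=(334,247,.054))
W={k:P(*v) for k,v in pts.items()}
for k,v in W.items():print(k,np.round(v,3))
for a,b in(("short","sseal"),("tall","tseal")):
    d=W[b]-W[a];print(a,np.degrees(np.arctan2(d[1],d[0])),np.hypot(*d[:2]))
for a,b in(("short","tall"),("bar1","bar2"),("fl","fr"),("bl","br")):
    d=W[a]-W[b];print(a,"yaw",np.degrees(np.arctan2(d[1],d[0]))-90,np.hypot(*d[:2]))
E
```

```text
short [0.614 0.059 0.115]
sseal [0.589 0.081 0.115]
tall [ 0.641 -0.059  0.14 ]
tseal [ 0.625 -0.091  0.14 ]
bar1 [0.409 0.054 0.036]
bar2 [ 0.443 -0.133  0.036]
fl [0.691 0.136 0.02 ]
fr [ 0.736 -0.105  0.02 ]
br [ 0.577 -0.133  0.02 ]
bl [0.534 0.107 0.02 ]
soltop [0.699 0.011 0.21 ]
solfoot [0.68  0.012 0.02 ]
jar [0.625 0.186 0.095]
pot [ 0.662 -0.181  0.095]
spool [ 0.514 -0.189  0.052]
eng1 [0.51  0.156 0.08 ]
eng2 [0.431 0.155 0.05 ]
brush1 [ 0.67  -0.183  0.212]
brush2 [ 0.661 -0.161  0.2  ]
block [0.672 0.118 0.054]
short 138.93416100656117 0.03288913866634806
tall -115.98394785325824 0.03598524963239121
short yaw 12.938808756232532 0.1214273877518586
bar1 yaw 10.001601403483846 0.1905435434885857
fl yaw 10.559079707540334 0.24550967122379663
bl yaw 10.302840889008749 0.24389671826226736
```

```bash
cat >> h.py <<'E'
def ov(name,img,cal,B,yaw,out,x0,y0,w,h,k):
    c,s=np.cos(yaw),np.sin(yaw)
    W=lambda x,y,z:np.array([B[0]+c*x-s*y,B[1]+s*x+c*y,z])
    im=cv2.resize(img[y0:y0+h,x0:x0+w],None,fx=k,fy=k,interpolation=cv2.INTER_CUBIC)
    def poly(ps,col):
        q=np.array([(proj(cal,p)-[x0,y0]+.5)*k for p in ps]);cv2.polylines(im,[q.astype(np.int32)],True,col,1)
    poly([W(*p,.02) for p in((-.08,-.125),(.085,-.125),(.085,.125),(-.08,.125))],(255,255,0))
    poly([W(-.211,-.088,.036),W(-.211,.088,.036)],(255,0,255))
    for y,z in((.062,.115),(-.062,.14)):
        poly([W(.048*np.cos(a),y+.048*np.sin(a),z) for a in np.linspace(0,6.28,60)],(0,255,255))
        poly([W(0,y,z),W(.048,y,z)],(0,255,0))
    cv2.imwrite(out,im)
E
python3 - <<'E'
from h import *
ov("top",cv2.imread("pics/top0raw.png"),r.get_calibration("top"),(.632,.001),np.radians(10.4),"pics/ov1.png",195,110,150,185,3.2)
E
```

```text
(no output)
```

View pics/ov1.png

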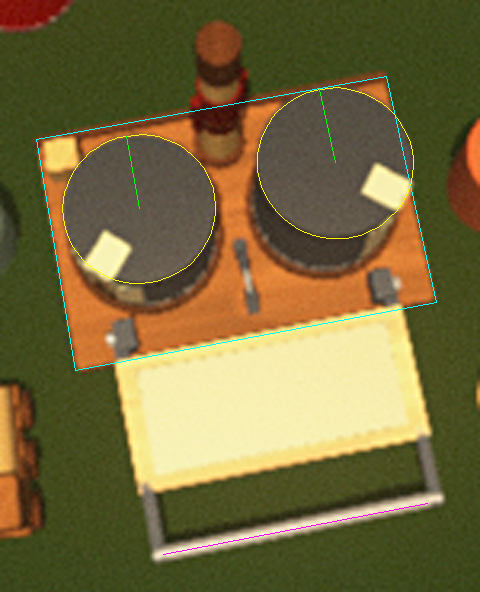

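The overlay fits: base origin is (0.632, 0.001) with yaw 10.4°. The short tin needs about -137° and the tall tin about +126°. I'll move over the short tin with the fingers shut.

Emit:
arm_command:
  moves:
    - [20, -32, 0, 0, 0, 6.5, 0]
    - [20, -32, 0, 0, 0, 6.5, 0]
    - [20, -32, 0, 0, 0, 6.5, 0]
    - [20, -32, 0, 0, 0, 6.5, 0]
    - [20, -32, 0, 0, 0, 0, 0]
  grip_force: 20

```text
time: 0.52
tcp_pos: [0.3737, 0.4003, 0.222]
tool_rot: [-3.141, -0.001, -3.134]
wrist_force: [0.5, 0.1, 0.7]
grip_width: 0.0615
grasp_force: 0.0
```

Emit:
arm_command:
  moves:
    - [20, -32, 0, 0, 0, 0, 0]
    - [20, -32, 0, 0, 0, 0, 0]
    - [20, -32, 0, 0, 0, 0, 0]
    - [20, -32, 0, 0, 0, 0, 0]
    - [20, -32, 0, 0, 0, 0, 0]

```text
time: 0.93
tcp_pos: [0.4738, 0.2402, 0.2222]
tool_rot: [-3.141, -0.0, -3.141]
wrist_force: [0.2, 0.6, 0.5]
grip_width: 0.028
grasp_force: 0.0
```

Emit:
arm_command:
  moves:
    - [20, -32, 0, 0, 0, 0, 0]
    - [20, -32, 0, 0, 0, 0, 0]
    - [20, -32, 0, 0, 0, 0, 0]
    - [20, -32, -5, 0, 0, 0, 0]
    - [20, -32, -15, 0, 0, 0, 0]

```text
time: 1.35
tcp_pos: [0.5755, 0.0802, 0.2046]
tool_rot: [3.142, 0.004, -3.141]
wrist_force: [0.6, 0.5, 0.6]
grip_width: 0.0016
grasp_force: 0.0
```

Emit:
arm_command:
  moves:
    - [20, -32, -20, 0, 0, 0, 0]
    - [14, -23, -30, 0, 0, 0, 0]
    - [0, 0, -20, 0, 0, 0, 0]
    - [0, 0, 0, 0, 0, 0, 0]

```text
time: 1.68
tcp_pos: [0.6034, 0.0263, 0.1268]
tool_rot: [3.141, -0.01, 3.14]
wrist_force: [-0.6, 0.8, -0.4]
grip_width: 0.0004
grasp_force: 0.0
```

Emit:
arm_command:
  moves:
    - [3, 1, -8, 0, 0, 0, 0]
    - [0, 0, -3, 0, 0, 0, 0]
    - [0, 0, -2, 0, 0, 0, 0]
    - [0, 0, 0, 0, 0, 0, 0]

```text
time: 2.02
tcp_pos: [0.6103, 0.0298, 0.121]
tool_rot: [-3.142, 0.001, -3.139]
wrist_force: [0.3, 0.1, -0.7]
grip_width: 0.0006
grasp_force: 0.0
```

Emit:
arm_command:
  moves:
    - [0, 0, -3, 0, 0, 0, 0]
    - [0, 0, 0, 0, 0, 0, 0]
    - [0, 0, 0, 0, 0, 0, 0]

```text
time: 2.27
tcp_pos: [0.6101, 0.0291, 0.1175]
tool_rot: [-3.142, 0.001, -3.14]
wrist_force: [-1.2, 0.6, -0.2]
grip_width: 0.0005
grasp_force: 0.0
```

Emit:
arm_command:
  moves:
    - [-2, -2, -2, 0, 0, 0, 0]
    - [0, 0, 0, 0, 0, 0, 0]

```text
time: 2.43
tcp_pos: [0.6081, 0.0266, 0.1154]
tool_rot: [-3.142, 0.001, -3.141]
wrist_force: [-0.2, 0.5, -0.2]
grip_width: 0.0005
grasp_force: 0.0
```

Emit:
arm_command:
  moves:
    - [0, 0, -1.5, 0, 0, 0, 0]
    - [0, 0, 0, 0, 0, 0, 0]

```text
time: 2.6
tcp_pos: [0.6091, 0.0263, 0.1153]
tool_rot: [-3.141, 0.003, -3.141]
wrist_force: [-0.6, -0.5, 7.1]
grip_width: 0.0004
grasp_force: 3.7
```

Emit:
arm_command:
  moves:
    - [0, 0, -1, 0, 0, 0, 0]
    - [0, 0, 0, 0, 0, 0, 0]

```text
time: 2.77
tcp_pos: [0.6097, 0.0261, 0.1153]
tool_rot: [-3.141, 0.004, -3.141]
wrist_force: [-1.4, -1.5, 11.0]
grip_width: 0.0007
grasp_force: 5.4
```

Emit:
arm_command:
  moves:
    - [-6, 2.7, 0, 0, 0, 0, 0]
    - [-5.5, 3.7, 0, 0, 0, 0, 0]
    - [-4.8, 4.6, 0, 0, 0, 0, 0]
    - [-3.9, 5.3, 0, 0, 0, 0, 0]
    - [-2.9, 6, 0, 0, 0, 0, 0]

```text
time: 3.18
tcp_pos: [0.5869, 0.0486, 0.1153]
tool_rot: [-3.141, 0.006, -3.141]
wrist_force: [1.6, -0.1, 8.1]
grip_width: 0.0004
grasp_force: 4.4
```

Emit:
arm_command:
  moves:
    - [-1.8, 6.3, 0, 0, 0, 0, 0]
    - [-0.7, 6.6, 0, 0, 0, 0, 0]
    - [0.5, 6.6, 0, 0, 0, 0, 0]
    - [1.6, 6.5, 0, 0, 0, 0, 0]
    - [2.7, 6, 0, 0, 0, 0, 0]

```text
time: 3.6
tcp_pos: [0.5892, 0.0809, 0.1153]
tool_rot: [-3.141, 0.005, -3.141]
wrist_force: [0.9, -2.2, 8.8]
grip_width: 0.0002
grasp_force: 4.6
```

Emit:
arm_command:
  moves:
    - [3.7, 5.5, 0, 0, 0, 0, 0]
    - [4.6, 4.8, 0, 0, 0, 0, 0]
    - [5.3, 3.9, 0, 0, 0, 0, 0]
    - [6, 2.9, 0, 0, 0, 0, 0]
    - [0, 0, 0, 0, 0, 0, 0]

```text
time: 4.02
tcp_pos: [0.6096, 0.0985, 0.1153]
tool_rot: [3.141, 0.006, -3.141]
wrist_force: [0.4, 0.6, 10.6]
grip_width: 0.0007
grasp_force: 5.2
```

Emit:
arm_command:
  moves:
    - [0, 0, 0, 0, 0, 0, 0]
    - [0, 0, 30, 0, 0, 0, 0]
    - [0, 0, 41, 0, 0, 0, 0]
    - [-40, 0, 10, 0, 0, 0, 0]
    - [-40, 0, 0, 0, 0, 0, 0]

```text
time: 4.43
tcp_pos: [0.5301, 0.0979, 0.1984]
tool_rot: [3.141, 0.009, -3.141]
wrist_force: [0.1, -0.2, 0.6]
grip_width: 0.0004
grasp_force: 0.0
```

```bash
python3 - <<'E'
from h import *
f=r.grab_frame("top");cv2.imwrite("pics/top1raw.png",f)
ov("top",f,r.get_calibration("top"),(.632,.001),np.radians(10.4),"pics/ov2.png",195,110,150,185,3.2)
s=r.get_state();print(s["time"],s["tcp_pos"],s["tool_rot"])
E
```

```text
4.4833 [0.51772133 0.09853222 0.19205279] [-3.14152945 -0.00789963 -3.13980369]
```

View pics/ov2.png

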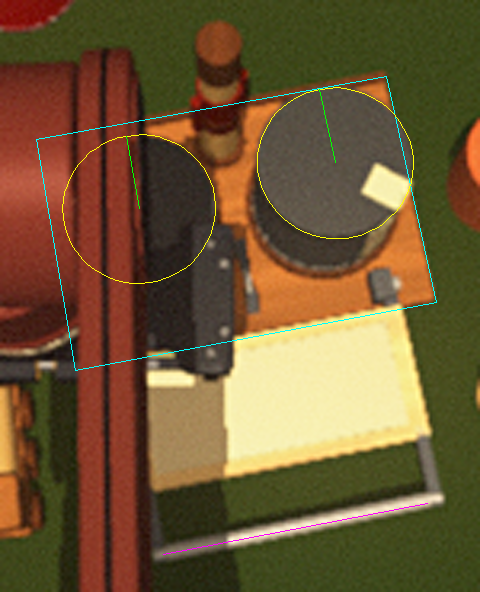

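The short tin is hidden by the arm, so I'll turn the tall tin now (tool leaning back 10°) and check both afterwards.

Emit:
arm_command:
  moves:
    - [23, -25, 0, 0, -5, 0, 0]
    - [24, -25, 0, 0, -5, 0, 0]
    - [24, -25, 0, 0, 0, 0, 0]
    - [24, -25, 0, 0, 0, 0, 0]
    - [23, -26, 0, 0, 0, 0, 0]

```text
time: 4.9
tcp_pos: [0.6451, -0.0289, 0.1934]
tool_rot: [-3.142, 0.175, -3.14]
wrist_force: [1.4, 0.0, -0.4]
grip_width: 0.0006
grasp_force: 0.0
```

Emit:
arm_command:
  moves:
    - [0, 0, -30, 0, 0, 0, 0]
    - [0, 0, -15, 0, 0, 0, 0]
    - [0, 0, 0, 0, 0, 0, 0]
    - [0, 0, 0, 0, 0, 0, 0]

```text
time: 5.23
tcp_pos: [0.6436, -0.0278, 0.1469]
tool_rot: [3.141, 0.171, -3.141]
wrist_force: [-0.0, 0.1, -0.4]
grip_width: 0.0004
grasp_force: 0.0
```

Emit:
arm_command:
  moves:
    - [-8, 0, -4, 0, 0, 0, 0]
    - [0, 0, -2, 0, 0, 0, 0]
    - [0, 0, 0, 0, 0, 0, 0]

```text
time: 5.48
tcp_pos: [0.6366, -0.0275, 0.1433]
tool_rot: [-3.141, 0.176, -3.14]
wrist_force: [0.7, 0.4, -0.4]
grip_width: 0.0002
grasp_force: 0.0
```

Emit:
arm_command:
  moves:
    - [0, 0, -1.5, 0, 0, 0, 0]
    - [0, 0, 0, 0, 0, 0, 0]

```text
time: 5.65
tcp_pos: [0.6372, -0.0277, 0.1419]
tool_rot: [-3.141, 0.176, -3.14]
wrist_force: [-0.9, -0.3, 2.3]
grip_width: 0.0004
grasp_force: 0.8
```

Emit:
arm_command:
  moves:
    - [0, 0, -2, 0, 0, 0, 0]
    - [0, 0, 0, 0, 0, 0, 0]

```text
time: 5.82
tcp_pos: [0.6385, -0.0273, 0.1417]
tool_rot: [3.141, 0.179, -3.14]
wrist_force: [-1.1, 2.7, 7.6]
grip_width: 0.0006
grasp_force: 3.8
```

Emit:
arm_command:
  moves:
    - [-5.4, -3.1, 0, 0, 0, 0, 0]
    - [-4.8, -4, 0, 0, 0, 0, 0]
    - [-4, -4.8, 0, 0, 0, 0, 0]
    - [-3.1, -5.4, 0, 0, 0, 0, 0]
    - [-2.1, -5.8, 0, 0, 0, 0, 0]

```text
time: 6.23
tcp_pos: [0.6191, -0.051, 0.1417]
tool_rot: [-3.141, 0.179, -3.14]
wrist_force: [0.1, 0.9, 5.8]
grip_width: 0.0008
grasp_force: 3.4
```

Emit:
arm_command:
  moves:
    - [-1.1, -6.1, 0, 0, 0, 0, 0]
    - [0, -6.2, 0, 0, 0, 0, 0]
    - [1.1, -6.1, 0, 0, 0, 0, 0]
    - [2.1, -5.8, 0, 0, 0, 0, 0]
    - [3.1, -5.4, 0, 0, 0, 0, 0]

```text
time: 6.65
tcp_pos: [0.6243, -0.081, 0.1417]
tool_rot: [-3.141, 0.179, -3.14]
wrist_force: [-0.1, 1.2, 7.0]
grip_width: 0.0003
grasp_force: 3.5
```

Emit:
arm_command:
  moves:
    - [4, -4.8, 0, 0, 0, 0, 0]
    - [4.8, -4, 0, 0, 0, 0, 0]
    - [3.7, -2.2, 0, 0, 0, 0, 0]
    - [0, 0, 0, 0, 0, 0, 0]

```text
time: 6.98
tcp_pos: [0.6375, -0.0925, 0.1417]
tool_rot: [-3.14, 0.18, -3.141]
wrist_force: [0.5, -0.5, 7.5]
grip_width: 0.0003
grasp_force: 3.7
```

Emit:
arm_command:
  moves:
    - [0, 0, 0, 0, 0, 0, 0]
    - [0, 0, 35, 0, 0, 0, 0]
    - [0, 0, 41, 0, 0, 0, 0]
    - [-40, 0, 10, 0, 5, 0, 0]
    - [-40, 0, 0, 0, 5, 0, 0]

```text
time: 7.4
tcp_pos: [0.557, -0.0924, 0.2311]
tool_rot: [-3.139, 0.006, -3.14]
wrist_force: [-0.0, 0.6, -0.7]
grip_width: 0.0003
grasp_force: 0.0
```

Emit:
arm_command:
  moves:
    - [-41, 0, 0, 0, 0, 0, 0]
    - [-41, 0, 0, 0, 0, 0, 0]
    - [-41, 0, 0, 0, 0, 0, 0]
    - [0, 0, 0, 0, 0, 0, 0]

```text
time: 7.73
tcp_pos: [0.4252, -0.09, 0.2231]
tool_rot: [3.14, -0.005, -3.141]
wrist_force: [0.3, 0.6, -1.1]
grip_width: 0.0003
grasp_force: 0.0
```

```bash
python3 - <<'E'
from h import *
f=r.grab_frame("top");cv2.imwrite("pics/top2raw.png",f)
ov("top",f,r.get_calibration("top"),(.632,.001),np.radians(10.4),"pics/ov3.png",195,110,150,185,3.2)
s=r.get_state();print(s["time"],s["tcp_pos"],s["tool_rot"])
E
```

```text
7.7833 [ 0.42888045 -0.09089052  0.22454848] [-3.14152555e+00 -4.99501794e-04 -3.14152181e+00]
```

View pics/ov3.png

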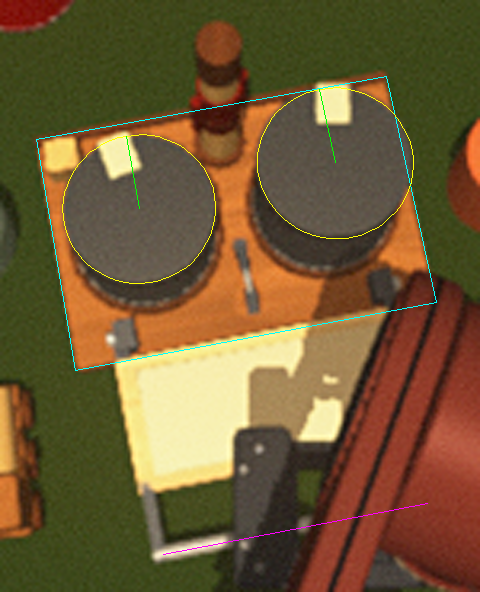

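Both labels are nearly there: the seals are at (119,154) on the short tin and (333,104) on the tall one. I'll measure them by segmentation.

```bash
python3 - <<'E'
from h import *
c=r.get_calibration("top");f=cv2.imread("pics/top2raw.png")
for n,ctr,z in(("short",(.6208,.062),.115),("tall",(.6432,-.060),.14)):
    ps=[]
    for v in range(105,230):
        for u in range(195,345):
            w=back(c,u,v,z)
            if np.hypot(w[0]-ctr[0],w[1]-ctr[1])<.047 and f[v,u].min()>125: ps.append(w[:2]) 
    m=np.mean(ps,0)-ctr;print(n,len(ps),m,np.degrees(np.arctan2(m[1],m[0])),"err",np.degrees(np.arctan2(m[1],m[0]))-10.4)
E
```

```text
short 106 [0.03342767 0.01248454] 20.479618436415862 err 10.079618436415862
tall 100 [0.03652395 0.0008881 ] 1.392903823323918 err -9.007096176676082
```

Emit:
arm_command:
  moves:
    - [36, 7, 0, 0, 0, 0, 0]
    - [36, 7, 0, 0, 0, 0, 0]
    - [36, 7, 0, 0, 0, 0, 0]
    - [36, 7, -15, 0, 0, 0, 0]
    - [34, 6, -30, 0, 0, 0, 0]

```text
time: 8.2
tcp_pos: [0.6132, -0.058, 0.1865]
tool_rot: [-3.14, 0.01, -3.14]
wrist_force: [0.2, -0.6, 1.1]
grip_width: 0.0003
grasp_force: 0.0
```

Emit:
arm_command:
  moves:
    - [0, 0, -20, 0, 0, 0, 0]
    - [0, 0, -14, 0, 0, 0, 0]
    - [0, 0, 0, 0, 0, 0, 0]
    - [0, 0, 0, 0, 0, 0, 0]

```text
time: 8.53
tcp_pos: [0.6072, -0.0578, 0.1477]
tool_rot: [3.141, -0.002, -3.14]
wrist_force: [0.1, -0.6, 0.4]
grip_width: 0.0005
grasp_force: 0.0
```

Emit:
arm_command:
  moves:
    - [0, 0, -5, 0, 0, 0, 0]
    - [0, 0, -2, 0, 0, 0, 0]
    - [0, 0, -2, 0, 0, 0, 0]
    - [0, 0, 0, 0, 0, 0, 0]

```text
time: 8.87
tcp_pos: [0.6072, -0.0582, 0.1404]
tool_rot: [-3.141, 0.001, -3.141]
wrist_force: [0.3, -0.5, -0.6]
grip_width: 0.0007
grasp_force: 0.0
```

Emit:
arm_command:
  moves:
    - [0, 0, -2, 0, 0, 0, 0]
    - [0, 0, 0, 0, 0, 0, 0]

```text
time: 9.03
tcp_pos: [0.6074, -0.0583, 0.1403]
tool_rot: [-3.141, 0.002, -3.141]
wrist_force: [-5.2, 1.1, 11.2]
grip_width: 0.0007
grasp_force: 5.3
```

Emit:
arm_command:
  moves:
    - [0, -2, 0, 0, 0, 0, 0]
    - [0, -2.2, 0, 0, 0, 0, 0]
    - [0, -2, 0, 0, 0, 0, 0]
    - [0, 0, 0, 0, 0, 0, 0]
    - [0, 0, 30, 0, 0, 0, 0]

```text
time: 9.45
tcp_pos: [0.6037, -0.0637, 0.1631]
tool_rot: [3.14, -0.008, -3.141]
wrist_force: [-0.0, -0.1, -0.9]
grip_width: 0.0004
grasp_force: 0.0
```

Emit:
arm_command:
  moves:
    - [0, 0, 10, 0, 0, 0, 0]
    - [-7, 40, 0, 0, 0, 0, 0]
    - [-7, 40, 0, 0, 0, 0, 0]
    - [-7, 40, -20, 0, 0, 0, 0]
    - [-1, 3, -30, 0, 0, 0, 0]

```text
time: 9.87
tcp_pos: [0.5882, 0.061, 0.1338]
tool_rot: [3.139, 0.01, -3.137]
wrist_force: [0.5, -0.3, 0.4]
grip_width: 0.0006
grasp_force: 0.0
```

Emit:
arm_command:
  moves:
    - [0, 0, -10, 0, 0, 0, 0]
    - [0, 0, 0, 0, 0, 0, 0]
    - [0, 0, 0, 0, 0, 0, 0]

```text
time: 10.12
tcp_pos: [0.5859, 0.0547, 0.1197]
tool_rot: [-3.141, -0.0, -3.141]
wrist_force: [-0.2, 0.1, 1.1]
grip_width: 0.0001
grasp_force: 0.0
```

Emit:
arm_command:
  moves:
    - [0, 3, -3, 0, 0, 0, 0]
    - [0, 0, -1, 0, 0, 0, 0]
    - [0, 0, 0, 0, 0, 0, 0]

```text
time: 10.37
tcp_pos: [0.5862, 0.0578, 0.116]
tool_rot: [-3.141, 0.001, 3.141]
wrist_force: [0.1, -1.3, 0.4]
grip_width: 0.0004
grasp_force: 0.0
```

Emit:
arm_command:
  moves:
    - [0, 0, -2, 0, 0, 0, 0]
    - [0, 0, 0, 0, 0, 0, 0]

```text
time: 10.53
tcp_pos: [0.5864, 0.0579, 0.1153]
tool_rot: [-3.141, 0.002, -3.141]
wrist_force: [-4.3, -0.5, 8.0]
grip_width: 0.0003
grasp_force: 4.6
```

Emit:
arm_command:
  moves:
    - [0, 2.2, 0, 0, 0, 0, 0]
    - [0, 2.3, 0, 0, 0, 0, 0]
    - [0, 2.3, 0, 0, 0, 0, 0]
    - [0, 0, 0, 0, 0, 0, 0]
    - [0, 0, 40, 0, 0, 0, 0]

```text
time: 10.95
tcp_pos: [0.5807, 0.0651, 0.1464]
tool_rot: [3.141, -0.013, -3.141]
wrist_force: [-1.4, 0.4, -1.8]
grip_width: 0.0003
grasp_force: 0.0
```

Emit:
arm_command:
  moves:
    - [0, 0, 20, 0, 0, 0, 30]
    - [-13.5, -8.5, 0, 0, 0, -6.6, 30]
    - [-13.5, -8.5, 0, 0, 0, -6.6, 30]
    - [-13.5, -8.5, 0, 0, 0, -6.6, 30]
    - [-13.5, -8.5, 0, 0, 0, -6.6, 30]

```text
time: 11.37
tcp_pos: [0.5313, 0.0307, 0.1739]
tool_rot: [3.141, 0.001, 2.676]
wrist_force: [-0.5, -1.0, 0.5]
grip_width: 0.0253
grasp_force: 0.0
```

Emit:
arm_command:
  moves:
    - [-13.5, -8.5, 0, 0, 0, -6.6, 30]
    - [-13.5, -8.5, 0, 0, 0, -6.6, 30]
    - [-13.5, -8.5, 0, 0, 0, -6.6, 30]
    - [-13.5, -8.5, 0, 0, 0, -6.6, 30]
    - [-13.5, -8.5, 0, 0, 0, -6.6, 30]

```text
time: 11.78
tcp_pos: [0.4636, -0.0118, 0.1737]
tool_rot: [3.141, 0.001, 2.1]
wrist_force: [0.4, -0.1, -0.5]
grip_width: 0.0297
grasp_force: 0.0
```

Emit:
arm_command:
  moves:
    - [-13.5, -8.5, 0, 0, 0, -6.6, 30]
    - [-13.5, -8.5, 0, 0, 0, -6.6, 30]
    - [-13.5, -8.5, 0, 0, 0, -6.6, 30]
    - [0, 0, 0, 0, 0, 0, 30]
    - [0, 0, 0, 0, 0, 0, 30]

```text
time: 12.2
tcp_pos: [0.4238, -0.0371, 0.1738]
tool_rot: [3.14, 0.001, 1.761]
wrist_force: [0.9, 0.0, 0.3]
grip_width: 0.0303
grasp_force: 0.0
```

```bash
python3 - <<'E'
from h import *
c=r.get_calibration("wrist");f=r.grab_frame("wrist")
for p in((.4245,-.037),):
  B=(.632,.001);yaw=np.radians(10.4);k,s=np.cos(yaw),np.sin(yaw)
  q=[proj(c,(B[0]-.211*k-s*y,B[1]-.211*s+k*y,.036)) for y in(-.088,.088)]
  print(q)
  f=f.copy();cv2.line(f,*[tuple(int(t) for t in a) for a in q],(255,0,255),1)
cv2.imwrite("pics/w1.png",f)
s=r.get_state();print(s["time"],s["tcp_pos"],s["tool_rot"],s["grip_width"],s["joint_positions"])
f=r.grab_frame("top");cv2.imwrite("pics/top3raw.png",f)
c=r.get_calibration("top")
for n,ctr,z in(("short",(.6208,.062),.115),("tall",(.6432,-.060),.14)):
    ps=[w[:2] for v in range(105,230) for u in range(195,345) if f[v,u].min()>125 and np.hypot(*(w:=back(c,u,v,z))[:2]-ctr)<.047]
    m=np.mean(ps,0)-ctr;print(n,len(ps),np.degrees(np.arctan2(m[1],m[0]))-10.4)
E
```

```text
[array([255.02429888, 256.37669117]), array([256.57119738, 102.70951539])]
12.25 [ 0.42423251 -0.03683156  0.17385687] [3.14001975e+00 4.53719029e-04 1.76239842e+00] 0.029785255026704652 [-2.72492331e-01 -2.37081578e-01  2.07413988e+00  3.09359717e-04
  1.30292474e+00 -4.64176423e-01]
short 105 1.2384756906239538
tall 105 -0.2102531073898124
```

View pics/w1.png

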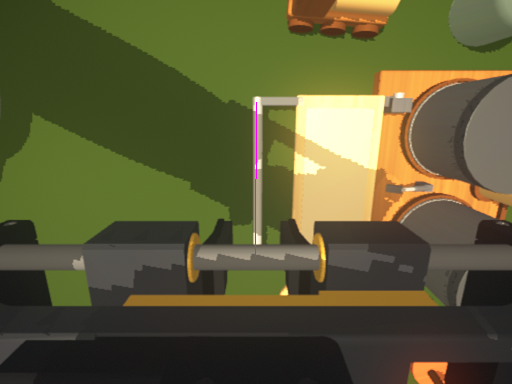

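Labels are within about 1°. The bar (column 258) lies between the fingers, so I'll descend and grip it.

Emit:
arm_command:
  moves:
    - [0, 0, -38, 0, 0, 0, 30]
    - [0, 0, -38, 0, 0, 0, 30]
    - [0, 0, -38, 0, 0, 0, 30]
    - [0, 0, -22, 0, 0, 0, 30]
    - [0, 0, 0, 0, 0, 0, 30]

```text
time: 12.72
tcp_pos: [0.4196, -0.035, 0.0324]
tool_rot: [-3.133, -0.005, 1.763]
wrist_force: [-1.4, 0.4, -0.0]
grip_width: 0.0304
grasp_force: 0.0
```

Emit:
arm_command:
  moves:
    - [0, 0, -15, 0, 0, 0, 30]
    - [0, 0, 0, 0, 0, 0, 30]
    - [0, 0, 0, 0, 0, 0, 30]

```text
time: 12.97
tcp_pos: [0.4243, -0.0365, 0.0231]
tool_rot: [3.142, -0.0, 1.762]
wrist_force: [-0.0, -0.2, 0.3]
grip_width: 0.0302
grasp_force: 0.0
```

Emit:
arm_command:
  moves:
    - [0, 0, 0, 0, 0, 0, 0]
    - [0, 0, 0, 0, 0, 0, 0]
    - [0, 0, 0, 0, 0, 0, 0]
    - [0, 0, 0, 0, 0, 0, 0]
  grip_force: 15

```text
time: 13.3
tcp_pos: [0.4245, -0.0368, 0.0232]
tool_rot: [3.14, 0.001, 1.76]
wrist_force: [10.2, 1.9, -1.1]
grip_width: 0.0112
grasp_force: 6.2
```

Emit:
arm_command:
  moves:
    - [1.4, 0.3, 20, 0, 0, 0, 0]
    - [4.1, 0.8, 20, 0, 0, 0, 0]
    - [6.9, 1.3, 19, 0, 0, 0, 0]

```text
time: 13.55
tcp_pos: [0.4378, -0.0342, 0.0827]
tool_rot: [3.137, 0.001, 1.76]
wrist_force: [14.4, 2.3, -11.9]
grip_width: 0.0093
grasp_force: 15.0
```

Emit:
arm_command:
  moves:
    - [9.3, 1.7, 18, 0, 0, 0, 0]
    - [11.8, 2.2, 16.4, 0, 0, 0, 0]
    - [13.9, 2.6, 14.6, 0, 0, 0, 0]

```text
time: 13.8
tcp_pos: [0.4716, -0.0277, 0.1316]
tool_rot: [3.14, 0.001, 1.76]
wrist_force: [3.1, -1.3, -5.9]
grip_width: 0.0094
grasp_force: 15.0
```

Emit:
arm_command:
  moves:
    - [15.7, 2.9, 12.4, 0, 0, 0, 0]
    - [17.3, 3.2, 10.1, 0, 0, 0, 0]
    - [18.5, 3.4, 7.6, 0, 0, 0, 0]
    - [18.5, 3.4, 4.5, 0, 0, 0, 0]
    - [0, 0, 0, 0, 0, 0, 0]

```text
time: 14.22
tcp_pos: [0.5446, -0.0142, 0.167]
tool_rot: [3.136, 0.0, 1.761]
wrist_force: [0.5, 2.5, 8.5]
grip_width: 0.0095
grasp_force: 15.0
```

Emit:
arm_command:
  moves:
    - [0, 0, 0, 0, 0, 0, 24]
    - [0, 0, 0, 0, 0, 0, 24]
    - [0, 0, 0, 0, 0, 0, 24]
    - [0, 0, 0, 0, 0, 0, 24]

```text
time: 14.55
tcp_pos: [0.5406, -0.0149, 0.1648]
tool_rot: [3.142, 0.0, 1.76]
wrist_force: [1.9, 0.4, 0.2]
grip_width: 0.0223
grasp_force: 0.9
```

Emit:
arm_command:
  moves:
    - [0, 0, 20, 0, 0, 0, 24]
    - [0, 0, 35, 0, 0, 0, 24]
    - [0, 0, 40, 0, 0, 0, 24]
    - [-41, 0, 0, 0, 0, 0, 24]
    - [-41, 0, 0, 0, 0, 0, 24]

```text
time: 14.97
tcp_pos: [0.4601, -0.0155, 0.2626]
tool_rot: [3.138, 0.002, 1.76]
wrist_force: [-0.2, -0.5, -0.4]
grip_width: 0.0242
grasp_force: 0.0
```

Emit:
arm_command:
  moves:
    - [-41, 0, 0, 0, 0, 0, 24]
    - [-30, -20, 0, 0, 0, 0, 24]
    - [-20, -35, 0, 0, 0, 0, 24]
    - [0, -41, 0, 0, 0, 0, 24]
    - [0, -41, 0, 0, 0, 0, 24]

```text
time: 15.38
tcp_pos: [0.3662, -0.1525, 0.2599]
tool_rot: [3.141, 0.001, 1.761]
wrist_force: [1.7, 0.4, 0.5]
grip_width: 0.0241
grasp_force: 0.0
```

Emit:
arm_command:
  moves:
    - [0, -41, 0, 0, 0, 0, 24]
    - [0, -41, 0, 0, 0, 0, 24]
    - [0, -41, 0, 0, 0, 0, 24]
    - [0, -41, 0, 0, 0, 0, 24]
    - [0, 0, 0, 0, 0, 0, 24]

```text
time: 15.8
tcp_pos: [0.366, -0.3213, 0.2585]
tool_rot: [-3.139, 0.0, 1.755]
wrist_force: [-1.3, 1.3, 0.4]
grip_width: 0.0242
grasp_force: 0.0
```

```bash
python3 - <<'E'
from h import *
f=r.grab_frame("top");g=r.grab_frame("scene")
c=r.get_calibration("top")
for n,ctr,z in(("short",(.6208,.062),.115),("tall",(.6432,-.060),.14)):
    ps=[w[:2] for v in range(105,230) for u in range(195,345) if f[v,u].min()>125 and np.hypot(*(w:=back(c,u,v,z))[:2]-ctr)<.047 and w[0]>ctr[0]]
    m=np.mean(ps,0)-ctr;print(n,len(ps),np.degrees(np.arctan2(m[1],m[0]))-10.4)
B=(.632,.001);a=np.radians(10.4)
for th in(1.35,1.45):
    x=-.066-.145*np.cos(th);z=.036+.145*np.sin(th)
    q=[proj(c,(B[0]+x*np.cos(a)-np.sin(a)*y,B[1]+x*np.sin(a)+np.cos(a)*y,z)) for y in(-.088,.088)];print(th,q)
ov("t",f,c,B,a,"pics/a.png",195,110,150,185,3)
x=cv2.imread("pics/a.png");y=cv2.resize(g,None,fx=.67,fy=.67)
y=cv2.resize(g[110:290,180:370],None,fx=1.8,fy=1.8)
o=np.zeros((555,450+y.shape[1],3),np.uint8);o[:,:450]=x;o[:y.shape[0],450:]=y;cv2.imwrite("pics/end.png",o);print(o.shape,r.get_state()["time"],r.get_state()["tcp_pos"])
E
```

```text
short 104 1.3993013775004446
tall 104 -0.07889835817658586
1.35 [array([325.05644233, 202.55347527]), array([231.61751733, 220.08660339])]
1.45 [array([323.59169311, 194.8758231 ]), array([230.19202051, 212.33906509])]
(555, 792, 3) 15.9 [ 0.36660279 -0.316408    0.25857095]
```

View pics/end.png

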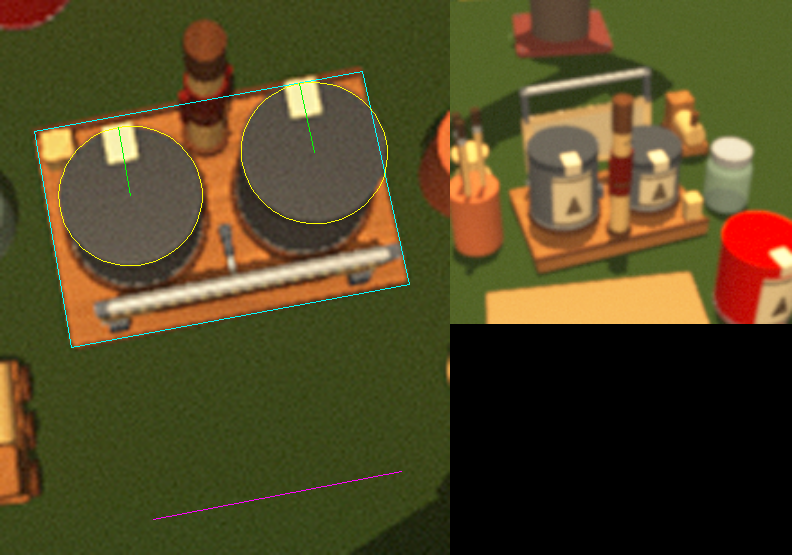

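The bar's right end sits at (386,255) in the crop, which is raw pixel (323.7,195) and matches 1.45 rad. Both labels face the front, everything else is still standing, and the arm is clear.

```bash
python3 -c "
from station import r
print(r.close_job())"
```

```text
the job is handed in; nothing more can be done
None
```

I handed the job in after about 16 s: the camera check showed the header board at its fully open stop (about 1.45 rad), both tin labels within about 1.5° of the front, and nothing visibly knocked over or displaced; the hand-in returned no verdict.

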